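# Change the water-filter cassettes

## Task

Change the filter cassettes at the sink: press the white store hatch at its blue spot until the latch clicks, catch it as it springs up and let it open gently all the way, never letting it fly. Take the spent (orange-capped) cassette out of the dock and lay it in the grey tub, lay every fresh (blue-capped) cassette from the store flat in a bay of the dock, one to a bay, then wind the crank clockwise until the red plate presses them firmly against the stop. Leave the hatch open and the other things on the worktop alone.

Things in the scene. Friction and masses are not known exactly. Their poses are not given: they have to be found in the camera images.
- store: Fixed low chest, light wood, 290 (x) x 190 (y) x 75 mm high, under a white hatch; walls 8 mm, inner floor 12 mm above the worktop. The fresh cassettes lie in it side by side, along its y. Origin: centre of its underside. Latch on its +y side, hinge on its -y side. Its place and yaw vary.
- hatch (a joint): White hatch plate 290 x 190 x 8 mm over the store, top 91 mm up when shut. Radians: 0 shut and latched, grows as the +y edge swings up; stop at 1.75, just past upright, leaning away from the store. About 5 N down at the blue spot sinks it 4 to 5 mm (to -0.03; stop -0.035) and frees the latch. Its spring then lifts it right to the stop; shut again it does not latch.
- hatch_pad (a point): Centre of the blue press spot (32 mm across) on the hatch's outer face, 160 mm from the hinge line, 30 mm from the free edge; moves with the hatch. Freed, the spring pushes up here with 1 to 2 N; let go suddenly, the hatch flies up at about 5 rad/s. A finger kept on the outer face lets it up slowly; it stays open by its spring.
- hatch_hinge (a point): Middle of the hatch's hinge line: parallel to the store's x, at store y = -95 mm, 83 mm above the worktop (level with the underside of the shut hatch).
- dock: Fixed filter dock, base plate 300 (x) x 250 (y) x 12 mm. Three bays at dock y = -75, 0, +75 mm, 69 mm wide between white ribs 5 mm high, floor 12 mm up; cassettes lie along dock x. Dark stop, 57 mm high, face at x = +125 mm. Blue gearbox with crank at x = -115 mm. A cassette centred at x = +58 mm is clear of stop and plate. Origin: centre of underside.
- crank (a joint): Crank on the gearbox, radius 45 mm. Radians: 0 backed off, grows clockwise seen from above and drives the red plate to the stop, 15 mm a turn; starts at 0 to 1.2, end stop 13.4. The plate meets cassettes pushed up to the stop at about 11.3, then its springs give. Stays where left; takes 2 to 3 N at the knob.
- crank_knob (a point): Middle of the crank's black upright knob, a free-running sleeve 22 mm across and 44 mm high (78 to 122 mm above the worktop); this point is 102 mm up.
- crank_axis (a point): Point on the crank's upright axis at the knob's mid height, fixed on the dock.
- plate (a joint): How far (m) the red press plate is pushed back on its springs: 0 free, over 0.002 when it bears firmly on cassettes, about 0.005 with the crank at its end stop.
- plate_face (a point): Middle of the red press plate's face that meets the cassettes; dock x = -12 mm when fully backed off; the plate is 225 mm wide, its top 51 mm up.
- tub: Loose grey open tub, 190 (x) x 130 (y) x 45 mm high, walls 4 mm, floor 4 to 5 mm, 0.35 kg, for the spent cassette. Origin: centre of its underside.
- fresh_1: Fresh filter cassette, white with blue caps and band: closed square bar 110 (its x) x 40 x 40 mm, 0.15 to 0.31 kg, any long side may be down. Origin: its centre. Two or three are present, in the store.
- fresh_2: Fresh filter cassette, white with blue caps and band: closed square bar 110 (its x) x 40 x 40 mm, 0.15 to 0.31 kg, any long side may be down. Origin: its centre. Two or three are present, in the store.
- fresh_3: Fresh filter cassette, white with blue caps and band: closed square bar 110 (its x) x 40 x 40 mm, 0.15 to 0.31 kg, any long side may be down. Origin: its centre. Two or three are present, in the store.
- spent_1: Spent filter cassette, brownish with orange caps and band, same size as a fresh one (110 along its x, 40 x 40 mm). Origin: its centre. Just one is present, lying in one of the dock's bays.
- spent_2: Spent filter cassette, brownish with orange caps and band, same size as a fresh one (110 along its x, 40 x 40 mm). Origin: its centre. Just one is present, lying in one of the dock's bays.
- spent_3: Spent filter cassette, brownish with orange caps and band, same size as a fresh one (110 along its x, 40 x 40 mm). Origin: its centre. Just one is present, lying in one of the dock's bays.
- mug: Bystander, not to be disturbed: blue ceramic mug, 80 mm across, 90 mm high. Origin: underside.
- soap: Bystander, not to be disturbed: amber soap bottle, 64 mm across, 170 mm high. Origin: underside.
- tape: Bystander, not to be disturbed: roll of blue tape, 100 mm across, 25 mm high. Origin: underside.
- spanner: Bystander, not to be disturbed: steel spanner lying on the worktop. Origin: underside.
- jar: Bystander, not to be disturbed: glass jar, 72 mm across, 90 mm high. Origin: underside.
- coupling: Bystander, not to be disturbed: brass hose coupling, 44 mm across, 65 mm high. Origin: underside.
- driver: Bystander, not to be disturbed: screwdriver lying on the worktop. Origin: underside.

How it is judged:
On the way, in this order (a step that is already met when the one before it is completed fails the run):
1. the hatch has clicked free and comes up (value of joint hatch above 0.12 rad).
2. the hatch stands open and still (value of joint hatch above 1.45 rad and velocity of joint hatch below 0.3 rad/s), for 0.2 s.
3. every fresh cassette lies in the dock's bays and the spent one is out of the dock, the plate not yet pressing (x of fresh_1 in the frame of dock between 0.03 and 0.085 m and y of fresh_1 in the frame of dock between -0.105 and 0.105 m and z of fresh_1 in the frame of dock between 0.026 and 0.036 m and angle between the x axis of each of fresh_1, fresh_2, fresh_3 and the x axis of dock, either way round below 0.25 rad and x of fresh_2 in the frame of dock between 0.03 and 0.085 m and y of fresh_2 in the frame of dock between -0.105 and 0.105 m and z of fresh_2 in the frame of dock between 0.026 and 0.036 m and x of fresh_3 in the frame of dock between 0.03 and 0.085 m and y of fresh_3 in the frame of dock between -0.105 and 0.105 m and z of fresh_3 in the frame of dock between 0.026 and 0.036 m and (y of spent_1 in the frame of dock below -0.135 m or y of spent_1 in the frame of dock above 0.135 m or x of spent_1 in the frame of dock above 0.17 m or x of spent_1 in the frame of dock below -0.18 m) and (y of spent_2 in the frame of dock below -0.135 m or y of spent_2 in the frame of dock above 0.135 m or x of spent_2 in the frame of dock above 0.17 m or x of spent_2 in the frame of dock below -0.18 m) and (y of spent_3 in the frame of dock below -0.135 m or y of spent_3 in the frame of dock above 0.135 m or x of spent_3 in the frame of dock above 0.17 m or x of spent_3 in the frame of dock below -0.18 m) and value of joint plate below 0.0015 m), for 0.2 s.
4. the crank has brought the plate firmly onto the cassettes (x of fresh_1 in the frame of dock between 0.03 and 0.085 m and y of fresh_1 in the frame of dock between -0.105 and 0.105 m and z of fresh_1 in the frame of dock between 0.026 and 0.036 m and angle between the x axis of each of fresh_1, fresh_2, fresh_3 and the x axis of dock, either way round below 0.25 rad and x of fresh_2 in the frame of dock between 0.03 and 0.085 m and y of fresh_2 in the frame of dock between -0.105 and 0.105 m and z of fresh_2 in the frame of dock between 0.026 and 0.036 m and x of fresh_3 in the frame of dock between 0.03 and 0.085 m and y of fresh_3 in the frame of dock between -0.105 and 0.105 m and z of fresh_3 in the frame of dock between 0.026 and 0.036 m and (y of spent_1 in the frame of dock below -0.135 m or y of spent_1 in the frame of dock above 0.135 m or x of spent_1 in the frame of dock above 0.17 m or x of spent_1 in the frame of dock below -0.18 m) and (y of spent_2 in the frame of dock below -0.135 m or y of spent_2 in the frame of dock above 0.135 m or x of spent_2 in the frame of dock above 0.17 m or x of spent_2 in the frame of dock below -0.18 m) and (y of spent_3 in the frame of dock below -0.135 m or y of spent_3 in the frame of dock above 0.135 m or x of spent_3 in the frame of dock above 0.17 m or x of spent_3 in the frame of dock below -0.18 m) and value of joint plate above 0.002 m), for 0.3 s.
At the end, for the whole second after the job is handed in: Each fresh cassette lies flat in a dock bay (within 4 mm of the floor, 0.25 rad of dock x, centre 30 to 85 mm along dock x); plate pushed back over 2 mm; the spent one lies in the upright tub, centre under 45 mm high; all at rest; hatch open beyond 1.4 rad (x of fresh_1 in the frame of dock between 0.03 and 0.085 m and y of fresh_1 in the frame of dock between -0.105 and 0.105 m and z of fresh_1 in the frame of dock between 0.026 and 0.036 m and angle between the x axis of each of fresh_1, fresh_2, fresh_3 and the x axis of dock, either way round below 0.25 rad and x of fresh_2 in the frame of dock between 0.03 and 0.085 m and y of fresh_2 in the frame of dock between -0.105 and 0.105 m and z of fresh_2 in the frame of dock between 0.026 and 0.036 m and x of fresh_3 in the frame of dock between 0.03 and 0.085 m and y of fresh_3 in the frame of dock between -0.105 and 0.105 m and z of fresh_3 in the frame of dock between 0.026 and 0.036 m and x of spent_1 in the frame of tub between -0.09 and 0.09 m and y of spent_1 in the frame of tub between -0.06 and 0.06 m and z of each of spent_1, spent_2, spent_3 in the frame of tub below 0.045 m and linear speed of each of spent_1, spent_2, spent_3, fresh_1, fresh_2, fresh_3 below 0.03 m/s and x of spent_2 in the frame of tub between -0.09 and 0.09 m and y of spent_2 in the frame of tub between -0.06 and 0.06 m and x of spent_3 in the frame of tub between -0.09 and 0.09 m and y of spent_3 in the frame of tub between -0.06 and 0.06 m and value of joint plate above 0.002 m and value of joint hatch above 1.4 rad and angle between tub's own z axis and vertical below 0.15 rad); the robot touches nothing.
It fails at once if the hatch flies open (faster than 3 rad/s) instead of being caught (velocity of joint hatch above 3 rad/s).
It fails at once if a bystander is moved more than 30 mm (distance of any of mug, soap, tape, spanner, jar, coupling, driver from where it was at the start of the episode above 0.03 m).
Of fresh_1, fresh_2, fresh_3 only 2 to 3 are there at a start; the rules pass over those that are not, and their reading is None.
Of spent_1, spent_2, spent_3 only 1 to 1 are there at a start; the rules pass over those that are not, and their reading is None.
At some moment in a run one of tub may be knocked a few centimetres aside while the robot is not near it.
Once in a run the grip may slacken for a moment while it holds something.
It also fails if it takes over 200 s, if anything falls off the work surface, if the arm or the gripper's body presses on something with over 40 N, if the wrist force passes 120 N, or if a joint passes its speed limit or range.

## Robot

A 6-joint arm with a two-finger parallel gripper is mounted at the origin on the work surface. World frame = base frame: x ahead of the robot, y to its left, z up, the work surface at z = 0. Lengths are in m, angles in rad, forces in N, time in s.
With the tool pointing down it reaches from about 0.35 to 0.775 m from the base axis. Payload 5.5 kg.
Tool frame: the origin (TCP) lies at the very end of the fingers, on their centre line; the grasp point (between the pads) lies 19 mm behind it; z points along the fingers, y is the direction in which the jaws open and shut (so a half turn about z gives the same grasp; the last joint's range is limited). The gripper opens to 85 mm and grips with 20 to 120 N. Pads are 22 mm wide; open, the fingers measure 114 mm over their backs; the gripper's body (76 mm by 85 mm) begins 54 mm behind the grasp point. The pads swing forward as they close: fully open they stand 13 mm farther back than shut.
Start: joints at [1.177, 0.313, 0.046, 1.304, 0, 1.431], TCP at [0.144, 0.557, 0.231] pointing down, gripper open.
Joint ranges: [-2.76, 2.76], [-0.86, 1.69], [-1.03, 1.26], [-2.2, 2.34], [-1.47, 1.5], [-3.14, 3.14]. Speed limits (rad/s): [2.57, 2.57, 3.14, 3.14, 3.14, 3.14].

## Interface

Orientations are given as a unit quaternion [w, x, y, z].
In Python, from workcell import get_state, imaging, env, spotter gives the robot as it stands.
- The arm moves only by the tool play_rows, never from a script. Its argument "moves" is a list of rows, each an object with "claw": the finger opening in cm, from 0 to 8.54; "delta_pos": the shift along the tool's x, y, z in cm, a list of three; "twist": the turn about the tool's z in degrees. A call has 1 to 12 rows; each row is the pose to reach, as a shift and turn from the pose commanded when the call began, along the tool's axes at that moment; what a row does not reach only later rows make up. A row lasts 1/8 s, in which the tool goes at most 62.5 mm and 10.7 degrees, less where a joint would pass 70% of its speed; a pose out of reach is approached as far as the arm can. A call with a gripper value outside its range is refused whole. The fingers move at their own pace and stop on an object; "force" is the grip in N (left out, the last holds). Time passes only in rows, so rows that repeat a pose let the fingers close. It gives the time, the measured TCP pose, the force and the opening at its end, in the units of the state.
- get_state(): the state, without advancing time (a new reading comes with each control period).
- imaging.read_camera(name): name is "scene" or "top"; returns the picture (384x512x3 uint8, red, green, blue); there is no depth.
- imaging.camera_info(name): a dict with "fx", "fy", "cx", "cy" (pixels), "world_to_cam" (4x4, takes a point from world to camera coordinates). Camera axes: x right, y down, z forward; pixel columns grow to the right and rows downward; lengths in m; the calibration is good to about 2 mm. A picture is of the moment at which its call begins. camera_info takes no time and is no camera call.
- env.hand_in(): hands the job in, once; it reports no verdict.
Trained networks look in the newest picture that a camera, given by its name, has taken for a name from the list of things; names that differ only in an ending like _2 or _b are one class to them, and where a whole thing is asked for, a point or a joint stands for the part that bears it (a point fixed in the world has none). Each returns a list of dicts, best first, with "conf" (0 to 1); they miss things now and then, are a little off and sometimes report something else, mostly with a low value. They report only what shows in the picture. A call takes as long as a camera call.
- spotter.spot_in(camera, query): "extent" ([left, top, right, bottom] in pixels, round what is visible of it).
The state is a dict: "clock": time; "joint_pos": joint angles; "qvel": joint speeds; "tau": joint torques, N m; "tcp_pos": TCP position; "orientation": TCP orientation; "wrist_force": force on the tool from outside, world axes, zero at the start; "ft_torque": the same for the moment, N m; "finger_gap": finger opening in m.
Only numpy, scipy, OpenCV 4.12 (cv2) and the standard library are available. Lean on these libraries where they do the work, as an engineer would, in place of code of your own. Each camera call takes 0.05 s, during which the arm holds its last target. There are 200 camera calls.

## Working session

There is one attempt and no reset: what is moved stays moved. The work goes in short steps, Python scripts to look and compute and a tool call to move; the robot and the scene stay as the last step left them, time stands still between calls to the robot, and variables do not carry over. Pictures are saved under pics/ and viewed, about 12 in all and at most 16, crops included, and the job is handed in when it is done.

Besides the shell and the picture viewer there is one more tool, called after "Emit:" as name([rows], argument=value, ...), one row to a line, values as JSON. play_rows: Moves the arm, as the interface text tells. Its arguments: {"type":"object","properties":{"moves":{"type":"array"},"force":{"type":"number"}},"required":["moves"]}

```bash
mkdir -p pics; ls; cat > h.py <<'E'
import numpy as np, cv2
from workcell import get_state, imaging, env, spotter
def save(cam,name,crop=None,scale=1):
    im=imaging.read_camera(cam); 
    if crop: im=im[crop[1]:crop[3],crop[0]:crop[2]]
    if scale!=1: im=cv2.resize(im,None,fx=scale,fy=scale,interpolation=cv2.INTER_CUBIC)
    cv2.imwrite('pics/'+name,im[:,:,::-1]); return im
def P(cam,p):
    c=imaging.camera_info(cam);q=np.array(c['world_to_cam'])@np.r_[p,1]
    return np.array([c['fx']*q[0]/q[2]+c['cx'],c['fy']*q[1]/q[2]+c['cy']])
def U(cam,u,v,z):
    c=imaging.camera_info(cam);T=np.linalg.inv(np.array(c['world_to_cam']))
    d=T[:3,:3]@np.array([(u-c['cx'])/c['fx'],(v-c['cy'])/c['fy'],1]);o=T[:3,3]
    return o+d*(z-o[2])/d[2]
E
python3 - <<'E'
from h import *
a=save('scene','s0.png',scale=1.5);b=save('top','t0.png',scale=1.5)
for c in('scene','top'):
    i=imaging.camera_info(c);print(c,i['fx'],i['cx'],i['cy'],np.round(np.linalg.inv(np.array(i['world_to_cam'])),3).tolist())
    for q in ['store','hatch','hatch_pad','dock','crank_knob','plate_face','tub','spent_1','mug','soap','tape','jar','spanner','coupling','driver']:
        r=spotter.spot_in(c,q);print(q,[(np.round(x['extent']).tolist(),round(x['conf'],2)) for x in r[:2]])
print(get_state())
E
```

```text
pics
scene 378.2678319174216 250.10257833529784 190.55803953645773 [[-0.379, 0.72, -0.582, 1.32], [0.925, 0.3, -0.232, 0.274], [0.008, -0.626, -0.779, 1.11], [0.0, 0.0, 0.0, 1.0]]
store [([143.0, 137.0, 224.0, 223.0], 0.95)]
hatch [([140.0, 140.0, 223.0, 205.0], 0.95)]
hatch_pad [([136.0, 137.0, 223.0, 207.0], 0.68)]
dock [([276.0, 173.0, 373.0, 280.0], 0.8)]
crank_knob [([339.0, 177.0, 350.0, 196.0], 0.42)]
plate_face [([300.0, 204.0, 361.0, 231.0], 0.94), ([278.0, 173.0, 371.0, 276.0], 0.42)]
tub [([228.0, 172.0, 279.0, 231.0], 0.83)]
spent_1 []
mug [([117.0, 134.0, 148.0, 163.0], 0.89), ([161.0, 123.0, 172.0, 148.0], 0.39)]
soap [([118.0, 146.0, 142.0, 191.0], 0.66)]
tape [([203.0, 235.0, 235.0, 268.0], 0.73)]
jar [([413.0, 192.0, 438.0, 219.0], 0.92), ([306.0, 219.0, 333.0, 246.0], 0.39)]
spanner [([202.0, 236.0, 235.0, 267.0], 0.66), ([260.0, 249.0, 284.0, 298.0], 0.62)]
coupling [([161.0, 124.0, 170.0, 146.0], 0.7)]
driver [([391.0, 231.0, 404.0, 288.0], 0.58), ([204.0, 236.0, 232.0, 267.0], 0.57)]
top 374.5801275493008 252.39664345535928 186.1456234755007 [[-0.001, -0.986, 0.1
[... 1004 characters left out ...]
 0.43)]
{'clock': 1.6, 'joint_pos': array([1.17738408e+00, 3.13233517e-01, 4.61036128e-02, 1.30358997e+00,
       6.53662165e-07, 1.43118817e+00]), 'qvel': array([ 6.68192191e-04, -5.55342592e-04, -5.32073374e-04, -9.52893645e-05,
        6.33084430e-04,  4.24268875e-04]), 'tau': array([-1.23098267e-03, -4.80468142e+01,  2.98801446e+01,  7.46008209e-04,
       -3.23663890e-04, -5.02018054e-06]), 'tcp_pos': array([0.1444074 , 0.55661961, 0.23130558]), 'orientation': array([9.75170862e-06, 1.26561713e-01, 9.91958735e-01, 3.69609106e-05]), 'wrist_force': array([ 0.65113088, -0.91205217, -0.1850416 ]), 'ft_torque': array([-0.02109332,  0.03587894,  0.01880271]), 'finger_gap': 0.0852801780644884}
```

View pics/s0.png

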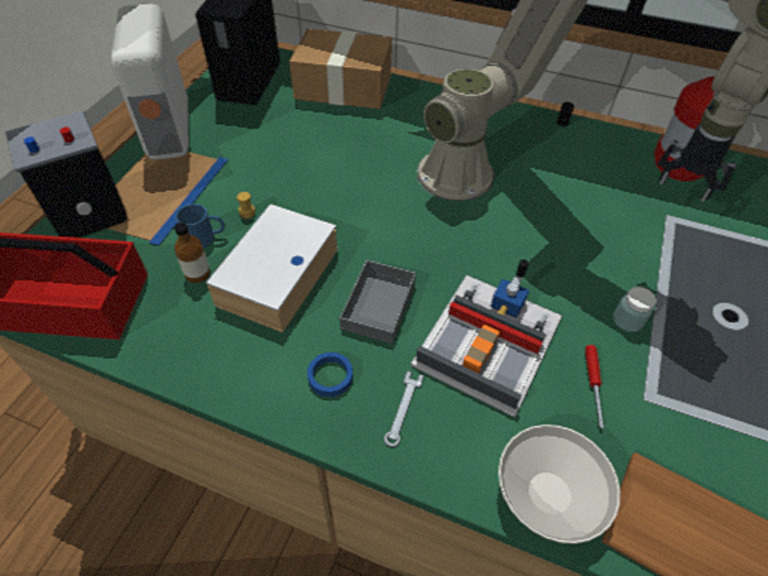

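View pics/t0.png

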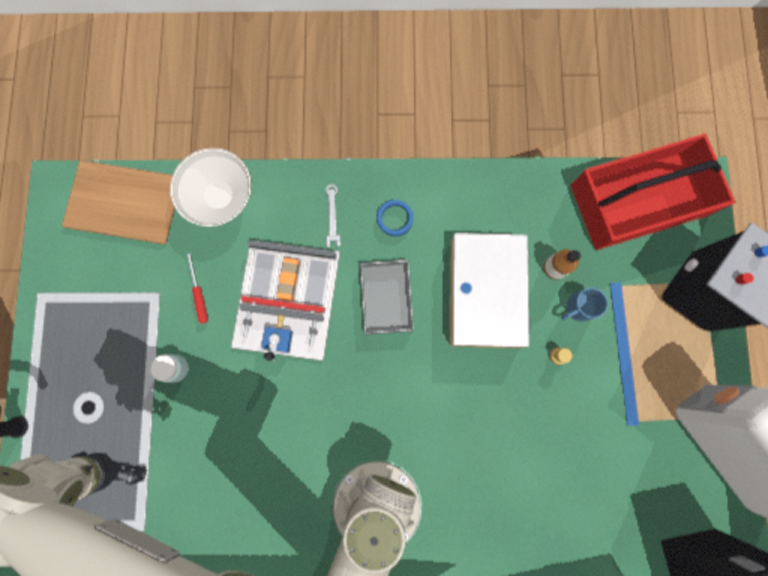

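```bash
python3 - <<'E'
from h import *
a=imaging.read_camera('top');b=imaging.read_camera('scene')
np.save('t0.npy',a);np.save('s0.npy',b)
c1=cv2.resize(a[155:245,148:283],None,fx=5.5,fy=5.5,interpolation=cv2.INTER_CUBIC)
c2=cv2.resize(b[165:280,222:380],None,fx=4.7,fy=4.7,interpolation=cv2.INTER_CUBIC)
cv2.imwrite('pics/t1.png',c1[:,:,::-1]);cv2.imwrite('pics/s1.png',c2[:,:,::-1])
for cam,im,box in(('top',a,(290,145,365,240)),('scene',b,(135,130,230,225))):
    x0,y0,x1,y1=box;s=im[y0:y1,x0:x1].astype(int)
    w=((s.min(2)>150)&(s.max(2)-s.min(2)<40)).astype(np.uint8)
    bl=((s[:,:,2]>s[:,:,0]+50)&(s[:,:,2]>s[:,:,1]+30)).astype(np.uint8)
    w=cv2.morphologyEx(w|bl,cv2.MORPH_CLOSE,np.ones((3,3)))
    n,l,st,ce=cv2.connectedComponentsWithStats(w);k=1+st[1:,4].argmax()
    cs,_=cv2.findContours((l==k).astype(np.uint8),cv2.RETR_EXTERNAL,cv2.CHAIN_APPROX_NONE)
    pts=np.array([U(cam,p[0][0]+x0,p[0][1]+y0,.091)[:2] for p in cs[0]],np.float32)
    print(cam,'hatch',cv2.minAreaRect(pts*1000))
    n,l,st,ce=cv2.connectedComponentsWithStats(bl)
    for i in range(1,n):
        if st[i,4]>8: print('pad',st[i,4],U(cam,*(ce[i]+[x0,y0]),.091))
E
```

```text
top hatch ((554.627197265625, -295.7267150878906), (194.38729858398438, 294.0021667480469), 88.17459106445312)
pad 39 [ 0.55713735 -0.23057081  0.091     ]
scene hatch ((557.4822998046875, -296.09381103515625), (189.32986450195312, 290.5225524902344), 88.30906677246094)
pad 39 [ 0.55888523 -0.23222215  0.091     ]
```

View pics/t1.png

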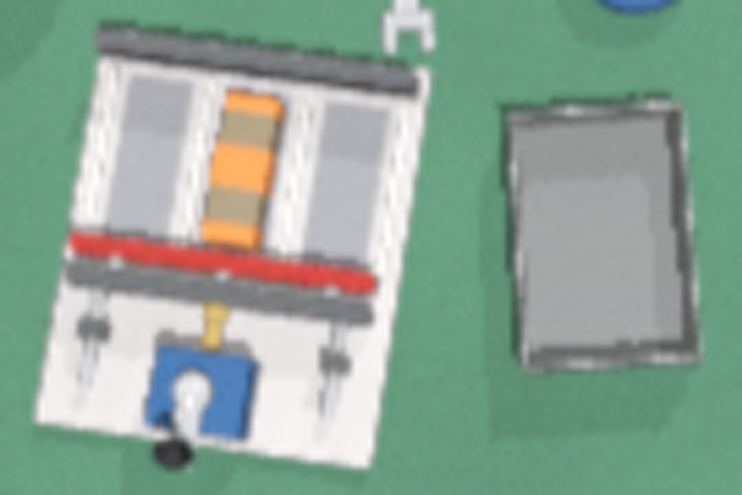

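View pics/s1.png

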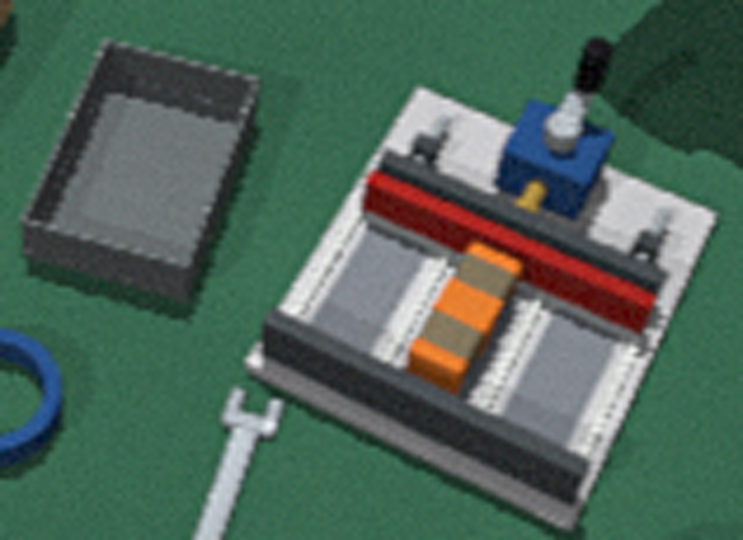

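```bash
python3 - <<'E'
from h import *
def t(p,z): return U('top',(p[0]+.5)/5.5-.5+148,(p[1]+.5)/5.5-.5+155,z)[:2]*1000
def s(p,z): return U('scene',(p[0]+.5)/4.7-.5+222,(p[1]+.5)/4.7-.5+165,z)[:2]*1000
def rep(n,f,L,z):
    q=np.array([f(p,z) for p in L],np.float32);r=cv2.minAreaRect(q);print(n,np.round(q).tolist(),np.round(q.mean(0),1),np.round(r[1]),round(r[2],1))
rep('dock scene',s,[(418,88),(717,213),(575,528),(248,362)],.012)
rep('dock top',t,[(35,422),(370,467),(430,68)],.012)
rep('stop topfront edge t',t,[(102,50),(416,95)],.057)
rep('stop back t',t,[(102,22),(420,68)],.057)
rep('tub t',t,[(505,104),(683,97),(702,363),(524,372)],.045)
rep('tub s',s,[(108,42),(260,78),(188,262),(24,222)],.045)
rep('spent t',t,[(225,91),(284,97),(262,249),(203,241)],.052)
rep('spent s',s,[(475,242),(522,262),(464,368),(411,345)],.052)
rep('plate t',t,[(70,234),(376,280)],.051)
rep('plate s',s,[(370,176),(655,298)],.051)
rep('knob t',t,[(172,450)],.112);rep('knob s',s,[(596,46)],.122)
rep('knob s mid',s,[(590,66)],.102)
rep('crankhub t',t,[(193,385)],.075);rep('crankhub s',s,[(565,130)],.075)
E
```

```text
dock scene [[380.0, 146.0], [412.0, 392.0], [710.0, 353.0], [673.0, 106.0]] [543.5 249.4] [249. 301.] 82.5
dock top [[409.0, 393.0], [376.0, 146.0], [674.0, 105.0]] [486.4 214.8] [192. 392.] 42.7
stop topfront edge t [[679.0, 343.0], [644.0, 111.0]] [661.5 227.2] [234.   0.] -98.5
stop back t [[700.0, 344.0], [664.0, 109.0]] [682.2 226.3] [238.   0.] -98.6
tub t [[640.0, 47.0], [644.0, -84.0], [449.0, -96.0], [443.0, 32.0]] [543.8 -25.4] [199. 131.] 3.4
tub s [[457.0, -93.0], [446.0, 32.0], [630.0, 43.0], [643.0, -81.0]] [544.1 -24.7] [190. 125.] 3.5
spent t [[649.0, 252.0], [644.0, 209.0], [531.0, 222.0], [537.0, 265.0]] [590.4 237.3] [ 44. 113.] 83.2
spent s [[538.0, 230.0], [542.0, 266.0], [644.0, 252.0], [640.0, 212.0]] [591.2 240.1] [ 39. 104.] 81.7
plate t [[543.0, 363.0], [509.0, 139.0]] [525.9 251. ] [226.   0.] -98.7
plate s [[510.0, 142.0], [536.0, 361.0]] [522.5 251.5] [221.   0.] -96.7
knob t [[385.0, 271.0]] [384.8 270.6] [0. 0.] 0.0
knob s [[384.0, 269.0]] [384.2 268.8] [0. 0.] 0.0
knob s mid [[387.0, 269.0]] [386.6 269.1] [0. 0.] 0.0
crankhub t [[432.0, 265.0]] [431.6 264.9] [0. 0.] 0.0
crankhub s [[431.0, 266.0]] [430.8 266.1] [0. 0.] 0.0
```

```bash
cat >> h.py <<'E'
from scipy.spatial.transform import Rotation as Ro
def D(targets,pose=None):
    """targets: (x,y,z[m], bearing of tool y deg or None) -> delta_pos cm, twist deg"""
    s=get_state();w,x,y,z=s['orientation'];R=Ro.from_quat([x,y,z,w]).as_matrix();p=s['tcp_pos'] if pose is None else np.array(pose)
    b=np.degrees(np.arctan2(R[1,1],R[0,1]));print('at',np.round(p,4),'bearing',round(b,1),'t',round(s['clock'],2),'gap',round(s['finger_gap'],4),'F',np.round(s['wrist_force'],1))
    for t in targets:
        d=R.T@(np.array(t[:3])-p)*100
        tw=0 if t[3] is None else -((t[3]-b+90)%180-90)
        print(np.round(d,2).tolist(),round(tw,1))
SC=np.array([.556,-.296]);SY=np.radians(-1.8)
DC=np.array([.5425,.249]);DY=np.radians(-7.8)
def fr(C,a,x,y): return C+np.array([np.cos(a)*x-np.sin(a)*y,np.sin(a)*x+np.cos(a)*y])
E
python3 - <<'E'
from h import *
D([(.558,-.231,.2,88.2),(.558,-.231,.115,88.2)])
E
```

```text
at [0.1444 0.5566 0.2313] bearing 75.5 t 1.7 gap 0.0856 F [-0.1  0.2 -0.9]
[-59.81, -65.85, 3.13] -12.7
[-59.81, -65.85, 11.63] -12.7
```

Emit:
play_rows([
  {"claw": 0,"delta_pos": [-29.9,-32.9,0],"twist": -6},
  {"claw": 0,"delta_pos": [-29.9,-32.9,0],"twist": -12.7},
  {"claw": 0,"delta_pos": [-29.9,-32.9,0],"twist": -12.7},
  {"claw": 0,"delta_pos": [-59.8,-65.8,3],"twist": -12.7},
  {"claw": 0,"delta_pos": [-59.8,-65.8,3],"twist": -12.7},
  {"claw": 0,"delta_pos": [-59.8,-65.8,3],"twist": -12.7},
  {"claw": 0,"delta_pos": [-59.8,-65.8,3],"twist": -12.7},
  {"claw": 0,"delta_pos": [-59.8,-65.8,3],"twist": -12.7},
  {"claw": 0,"delta_pos": [-59.8,-65.8,3],"twist": -12.7},
  {"claw": 0,"delta_pos": [-59.8,-65.8,3],"twist": -12.7},
  {"claw": 0,"delta_pos": [-59.8,-65.8,3],"twist": -12.7},
  {"claw": 0,"delta_pos": [-59.8,-65.8,3],"twist": -12.7},
])

```text
clock: 3.2
tcp_pos: [0.4938, -0.109, 0.2074]
orientation: [0.0, 0.016, 1.0, 0.0]
wrist_force: [0.8, 0.9, 0.7]
finger_gap: 0.0001
```

```bash
python3 - <<'E'
from h import *
D([(.558,-.231,.115,88.2),(.558,-.231,.095,88.2)])
E
```

```text
at [ 0.4938 -0.109   0.2074] bearing 88.1 t 3.2 gap 0.0001 F [0.8 0.9 0.7]
[-6.8, -11.98, 9.25] -0.1
[-6.8, -11.98, 11.25] -0.1
```

Emit:
play_rows([
  {"claw": 0,"delta_pos": [-6.8,-12,8],"twist": 0},
  {"claw": 0,"delta_pos": [-6.8,-12,8],"twist": 0},
  {"claw": 0,"delta_pos": [-6.8,-12,9.2],"twist": 0},
  {"claw": 0,"delta_pos": [-6.8,-12,10.7],"twist": 0},
  {"claw": 0,"delta_pos": [-6.8,-12,10.7],"twist": 0},
  {"claw": 0,"delta_pos": [-6.8,-12,10.7],"twist": 0},
])

```text
clock: 3.95
tcp_pos: [0.5573, -0.2281, 0.1015]
orientation: [0.001, 0.015, 1.0, -0.0]
wrist_force: [0.4, 0.2, -0.0]
finger_gap: 0.0002
```

```bash
python3 - <<'E'
from h import *
D([(.558,-.231,.085,88.2)])
a=save('scene','s2.png',(135,90,265,240),4.5)
E
```

```text
at [ 0.5573 -0.2281  0.1015] bearing 88.2 t 3.95 gap 0.0002 F [ 0.4  0.2 -0. ]
[-0.07, -0.29, 1.65] 0.0
```

View pics/s2.png

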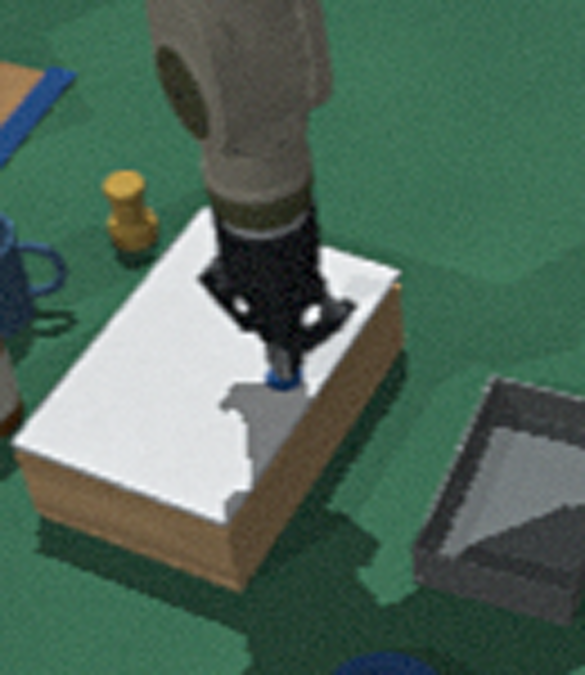

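Emit:
play_rows([
  {"claw": 0,"delta_pos": [-0.1,-0.3,1.0],"twist": 0},
  {"claw": 0,"delta_pos": [-0.1,-0.3,1.35],"twist": 0},
  {"claw": 0,"delta_pos": [-0.1,-0.3,1.65],"twist": 0},
  {"claw": 0,"delta_pos": [-0.1,-0.3,1.65],"twist": 0},
])

```text
clock: 4.5
tcp_pos: [0.5592, -0.2321, 0.0855]
orientation: [0.002, 0.016, 1.0, -0.0]
wrist_force: [-0.9, 1.1, 8.2]
finger_gap: -0.0001
```

```bash
cat > arc.py <<'E'
from h import *
import sys
th=[float(x) for x in sys.argv[1].split(',')];w=14
T=[]
for t in th:
    y=-95+174*np.cos(t)-8*np.sin(t)-w;z=83+174*np.sin(t)+8*np.cos(t)
    q=fr(SC,SY,0,y/1000);T.append((q[0],q[1],z/1000,88.2))
D(T)
E
python3 arc.py 0,.05,.1,.16,.24,.32,.42,.52,.62,.72,.82,.92
```

```text
at [ 0.5592 -0.2321  0.0855] bearing 88.2 t 4.5 gap -0.0001 F [-0.9  1.1  8.2]
[0.12, 0.11, -0.55] -0.0
[0.12, 0.04, -1.42] -0.0
[0.11, -0.06, -2.29] -0.0
[0.11, -0.25, -3.31] -0.0
[0.11, -0.59, -4.67] -0.0
[0.1, -1.03, -5.99] -0.0
[0.1, -1.74, -7.58] -0.0
[0.09, -2.6, -9.09] -0.0
[0.09, -3.61, -10.51] -0.0
[0.08, -4.75, -11.82] -0.0
[0.08, -6.02, -13.02] -0.0
[0.08, -7.4, -14.07] -0.0
```

Emit:
play_rows([
  {"claw": 0,"delta_pos": [0.1,0.1,-0.3],"twist": 0},
  {"claw": 0,"delta_pos": [0.1,0.1,-0.7],"twist": 0},
  {"claw": 0,"delta_pos": [0.1,0.1,-1.2],"twist": 0},
  {"claw": 0,"delta_pos": [0.1,0,-1.8],"twist": 0},
  {"claw": 0,"delta_pos": [0.1,-0.1,-2.5],"twist": 0},
  {"claw": 0,"delta_pos": [0.1,-0.2,-3.3],"twist": 0},
  {"claw": 0,"delta_pos": [0.1,-0.2,-3.3],"twist": 0},
])

```text
clock: 5.38
tcp_pos: [0.5572, -0.2343, 0.1176]
orientation: [0.0, 0.016, 1.0, -0.0]
wrist_force: [0.6, 0.4, 1.2]
finger_gap: 0.0002
```

```bash
python3 arc.py .16,.23,.3,.38,.46,.54,.62,.7,.78,.86,.94,1.02
python3 -c "
from h import *
save('scene','s3.png',(135,90,265,240),4)"
```

```text
at [ 0.5572 -0.2343  0.1176] bearing 88.1 t 5.38 gap 0.0002 F [0.6 0.4 1.2]
[-0.07, -0.02, -0.1] -0.1
[-0.08, -0.31, -1.29] -0.1
[-0.08, -0.68, -2.45] -0.1
[-0.08, -1.21, -3.74] -0.1
[-0.08, -1.84, -4.98] -0.1
[-0.08, -2.56, -6.17] -0.1
[-0.08, -3.38, -7.3] -0.1
[-0.08, -4.28, -8.36] -0.1
[-0.09, -5.27, -9.34] -0.1
[-0.09, -6.33, -10.25] -0.1
[-0.09, -7.46, -11.06] -0.1
[-0.09, -8.65, -11.78] -0.1
```

View pics/s3.png

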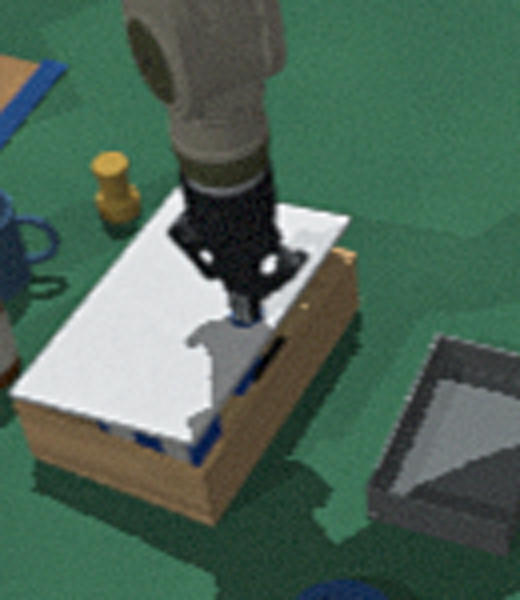

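The hatch is free, about 0.16 rad up, resting on the finger (1.2 N). I'll keep following it along the arc.

Emit:
play_rows([
  {"claw": 0,"delta_pos": [0,-0.3,-1.3],"twist": 0},
  {"claw": 0,"delta_pos": [0,-0.7,-2.4],"twist": 0},
  {"claw": 0,"delta_pos": [0,-1.2,-3.7],"twist": 0},
  {"claw": 0,"delta_pos": [0,-1.8,-5.0],"twist": 0},
  {"claw": 0,"delta_pos": [0,-2.6,-6.2],"twist": 0},
  {"claw": 0,"delta_pos": [0,-3.4,-7.3],"twist": 0},
  {"claw": 0,"delta_pos": [0,-4.3,-8.4],"twist": 0},
  {"claw": 0,"delta_pos": [0,-5.3,-9.3],"twist": 0},
  {"claw": 0,"delta_pos": [0,-6.3,-10.2],"twist": 0},
  {"claw": 0,"delta_pos": [0,-7.5,-11.1],"twist": 0},
  {"claw": 0,"delta_pos": [0,-8.6,-11.8],"twist": 0},
])

```text
clock: 6.8
tcp_pos: [0.5542, -0.3208, 0.2352]
orientation: [-0.0, 0.016, 1.0, 0.0]
wrist_force: [1.4, -0.5, -0.5]
finger_gap: 0.0001
```

```bash
python3 arc.py 1.02,1.08,1.15,1.22,1.29,1.36,1.43,1.5,1.57,1.64,1.7,1.75,1.8
```

```text
at [ 0.5542 -0.3208  0.2352] bearing 88.1 t 6.8 gap 0.0001 F [ 1.4 -0.5 -0.5]
[-0.1, 0.01, -0.03] -0.1
[-0.1, -0.92, -0.51] -0.1
[-0.11, -2.04, -0.99] -0.1
[-0.11, -3.18, -1.4] -0.1
[-0.11, -4.36, -1.72] -0.1
[-0.11, -5.55, -1.97] -0.1
[-0.11, -6.76, -2.12] -0.1
[-0.11, -7.98, -2.2] -0.1
[-0.11, -9.2, -2.18] -0.1
[-0.11, -10.41, -2.09] -0.1
[-0.11, -11.45, -1.94] -0.1
[-0.11, -12.3, -1.76] -0.1
[-0.12, -13.15, -1.55] -0.1
```

Emit:
play_rows([
  {"claw": 0,"delta_pos": [-0.1,-0.9,-0.5],"twist": 0},
  {"claw": 0,"delta_pos": [-0.1,-2.0,-1.0],"twist": 0},
  {"claw": 0,"delta_pos": [-0.1,-3.2,-1.4],"twist": 0},
  {"claw": 0,"delta_pos": [-0.1,-4.4,-1.7],"twist": 0},
  {"claw": 0,"delta_pos": [-0.1,-5.6,-1.9],"twist": 0},
  {"claw": 0,"delta_pos": [-0.1,-6.8,-2.1],"twist": 0},
  {"claw": 0,"delta_pos": [-0.1,-8.0,-2.2],"twist": 0},
  {"claw": 0,"delta_pos": [-0.1,-9.2,-2.2],"twist": 0},
  {"claw": 0,"delta_pos": [-0.1,-10.4,-2.2],"twist": 0},
  {"claw": 0,"delta_pos": [-0.1,-11.6,-2.2],"twist": 0},
  {"claw": 0,"delta_pos": [-0.1,-12.6,-2.2],"twist": 0},
  {"claw": 0,"delta_pos": [-0.1,-13.6,-2.2],"twist": 0},
])

```text
clock: 8.3
tcp_pos: [0.5509, -0.4564, 0.2567]
orientation: [0.0, 0.016, 1.0, 0.0]
wrist_force: [0.8, 0.3, 0.0]
finger_gap: -0.0002
```

```bash
python3 - <<'E'
from h import *
D([(.55,-.47,.33,None)])
a=save('scene','s4.png',(90,40,290,240),3)
E
```

```text
at [ 0.5509 -0.4564  0.2567] bearing 88.2 t 8.3 gap -0.0002 F [0.8 0.3 0. ]
[0.04, -1.36, -7.33] 0
```

View pics/s4.png

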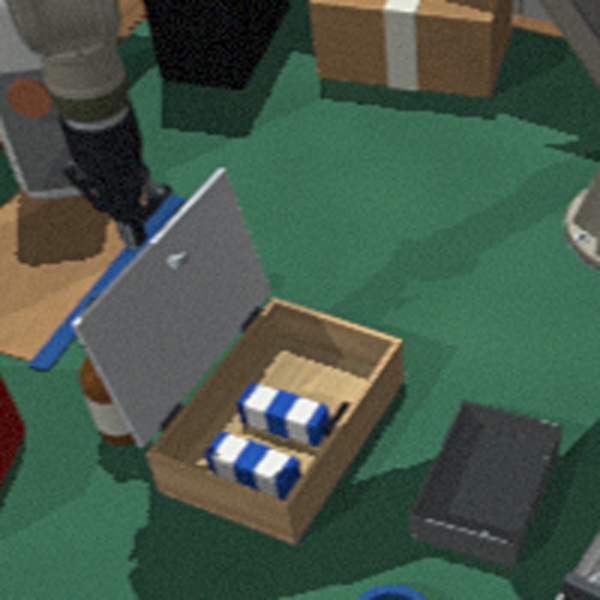

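Emit:
play_rows([
  {"claw": 8.5,"delta_pos": [0,-1.3,-6],"twist": 0},
  {"claw": 8.5,"delta_pos": [0,-1.3,-9],"twist": 0},
  {"claw": 8.5,"delta_pos": [-2,69,-9],"twist": 6},
  {"claw": 8.5,"delta_pos": [-2,69,-9],"twist": 6},
  {"claw": 8.5,"delta_pos": [-2,69,-9],"twist": 6},
  {"claw": 8.5,"delta_pos": [-2,69,-5],"twist": 6},
  {"claw": 8.5,"delta_pos": [-2,69,-5],"twist": 6},
  {"claw": 8.5,"delta_pos": [-2,69,0],"twist": 6},
  {"claw": 8.5,"delta_pos": [-2,69,5],"twist": 6},
  {"claw": 8.5,"delta_pos": [-2,69,8],"twist": 6},
  {"claw": 8.5,"delta_pos": [-2,69,8],"twist": 6},
  {"claw": 8.5,"delta_pos": [-2,69,8],"twist": 6},
])

```text
clock: 9.85
tcp_pos: [0.5868, 0.1341, 0.2238]
orientation: [0.0, 0.068, 0.998, 0.0]
wrist_force: [-0.0, -0.5, 0.4]
finger_gap: 0.0853
```

```bash
python3 - <<'E'
from h import *
D([(.591,.2385,.1,82.3),(.591,.2385,.026,82.3)])
a=imaging.read_camera('top');np.save('t2.npy',a)
a=imaging.read_camera('scene');np.save('s2.npy',a)
a=np.load('t2.npy')[150:240,285:375];b=np.load('s2.npy')[105:225,130:230]
o=[cv2.resize(x,(400,int(400*x.shape[0]/x.shape[1])),interpolation=cv2.INTER_CUBIC) for x in(a,b)]
H=max(x.shape[0] for x in o);o=[cv2.copyMakeBorder(x,0,H-x.shape[0],0,0,cv2.BORDER_CONSTANT) for x in o]
cv2.imwrite('pics/c5.png',np.hstack(o)[:,:,::-1])
E
```

```text
at [0.5868 0.1341 0.2238] bearing 82.2 t 9.85 gap 0.0853 F [-0.  -0.5  0.4]
[1.02, 10.39, 12.38] -0.1
[1.02, 10.39, 19.78] -0.1
```

View pics/c5.png

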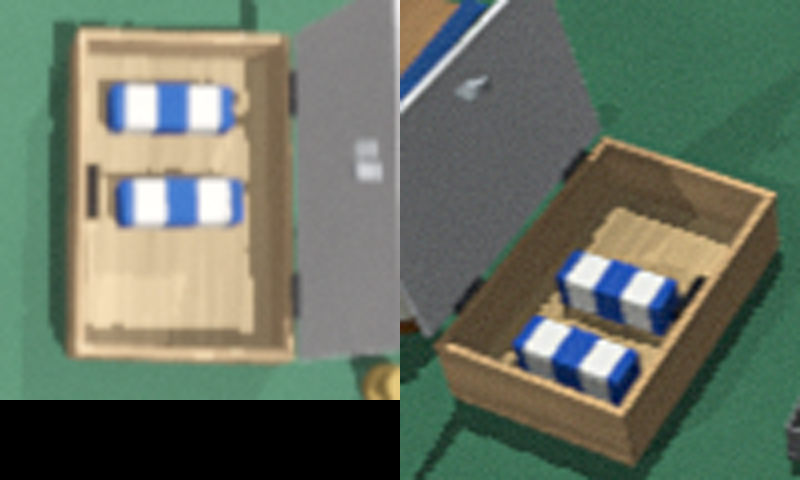

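Emit:
play_rows([
  {"claw": 8.5,"delta_pos": [1,10.4,6],"twist": 0},
  {"claw": 8.5,"delta_pos": [1,10.4,12],"twist": 0},
  {"claw": 8.5,"delta_pos": [1,10.4,16],"twist": 0},
  {"claw": 8.5,"delta_pos": [1,10.4,19.9],"twist": 0},
  {"claw": 8.5,"delta_pos": [1,10.4,19.9],"twist": 0},
  {"claw": 3,"delta_pos": [1,10.4,19.9],"twist": 0},
  {"claw": 3,"delta_pos": [1,10.4,19.9],"twist": 0},
  {"claw": 3,"delta_pos": [1,10.4,19.9],"twist": 0},
  {"claw": 3,"delta_pos": [1,10.4,19.9],"twist": 0},
  {"claw": 3,"delta_pos": [1,10.4,19.9],"twist": 0},
], force=50)

```text
clock: 11.2
tcp_pos: [0.5937, 0.2368, 0.0284]
orientation: [0.003, 0.069, 0.998, 0.001]
wrist_force: [0.0, -0.5, 6.4]
finger_gap: 0.0394
```

```bash
python3 - <<'E'
from h import *
D([])
t=lambda p,z:U('top',(p[0]+.5)/4.4444-.5+285,(p[1]+.5)/4.4444-.5+150,z)[:2]
for q in ([(109,84),(236,83),(236,132),(109,132)],[(116,177),(243,179),(243,227),(117,226)]):
    w=np.array([t(p,.052) for p in q],np.float32)*1000;r=cv2.minAreaRect(w);print(w.mean(0),r)
# tub now
D([(.544,-.025,.14,93.5-90+90),(.544,-.025,.04,93.5)])
r=spotter.spot_in('top','tub');print(r[0])
E
```

```text
at [0.5937 0.2368 0.0284] bearing 82.1 t 11.2 gap 0.0394 F [ 0.  -0.5  6.4]
[ 635.40875 -291.4478 ] ((635.627685546875, -291.5981750488281), (115.86347198486328, 45.183406829833984), 89.78535461425781)
[ 549.056  -295.0727] ((548.8186645507812, -295.157470703125), (113.6644515991211, 44.36246109008789), 88.89168548583984)
at [0.5937 0.2368 0.0284] bearing 82.1 t 11.2 gap 0.0394 F [ 0.  -0.5  6.4]
[1.27, -26.59, -11.22] -11.4
[1.33, -26.61, -1.22] -11.4
{'extent': [237.1, 170.3, 277.0, 225.4], 'conf': 0.85}
```

Emit:
play_rows([
  {"claw": 3,"delta_pos": [0,0,-3],"twist": 0},
  {"claw": 3,"delta_pos": [0,0,-8],"twist": 0},
  {"claw": 3,"delta_pos": [0,-3,-12],"twist": 0},
  {"claw": 3,"delta_pos": [1.3,-26.6,-12],"twist": -11.4},
  {"claw": 3,"delta_pos": [1.3,-26.6,-12],"twist": -11.4},
  {"claw": 3,"delta_pos": [1.3,-26.6,-12],"twist": -11.4},
  {"claw": 3,"delta_pos": [1.3,-26.6,-12],"twist": -11.4},
  {"claw": 3,"delta_pos": [1.3,-26.6,-12],"twist": -11.4},
  {"claw": 3,"delta_pos": [1.3,-26.6,-12],"twist": -11.4},
])

```text
clock: 12.38
tcp_pos: [0.5421, -0.0253, 0.1457]
orientation: [0.0, -0.031, 1.0, 0.0]
wrist_force: [0.1, 0.5, -2.1]
finger_gap: 0.0391
```

```bash
python3 - <<'E'
from h import *
a=save('scene','s6.png',(200,70,400,270),3)
D([(.544,-.025,.07,93.5),(.544,-.025,.0245,93.5)])
E
```

```text
at [ 0.5422 -0.0247  0.1455] bearing 93.6 t 12.43 gap 0.0389 F [-0.6  0.7 -1.9]
[-0.17, -0.05, 7.55] 0.1
[-0.17, -0.05, 12.1] 0.1
```

View pics/s6.png

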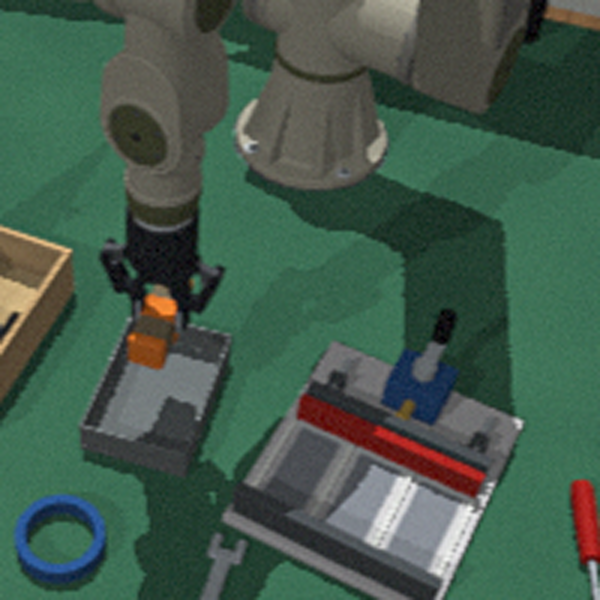

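Emit:
play_rows([
  {"claw": 3,"delta_pos": [0,0,5],"twist": 0},
  {"claw": 3,"delta_pos": [0,0,9],"twist": 0},
  {"claw": 3,"delta_pos": [0,0,11],"twist": 0},
  {"claw": 3,"delta_pos": [0,0,12.1],"twist": 0},
  {"claw": 3,"delta_pos": [0,0,12.1],"twist": 0},
  {"claw": 5.8,"delta_pos": [0,0,12.1],"twist": 0},
  {"claw": 5.8,"delta_pos": [0,0,12.1],"twist": 0},
  {"claw": 5.8,"delta_pos": [0,0,12.1],"twist": 0},
  {"claw": 5.8,"delta_pos": [0,0,7],"twist": 0},
  {"claw": 5.8,"delta_pos": [0,0,1],"twist": 0},
  {"claw": 5.8,"delta_pos": [0,0,-5],"twist": 0},
  {"claw": 8.5,"delta_pos": [0,0,-10],"twist": 0},
])

```text
clock: 13.92
tcp_pos: [0.5423, -0.0254, 0.2483]
orientation: [0.001, -0.031, 1.0, -0.0]
wrist_force: [0.9, -1.7, 0.4]
finger_gap: 0.0745
```

```bash
python3 - <<'E'
from h import *
D([(.55,-.295,.25,-1.1),(.55,-.295,.11,-1.1),(.55,-.295,.026,-1.1)])
for c in('top','scene'):
  imaging.read_camera(c)
  for q in('fresh_1','spent_1','tub'):print(c,q,[(np.round(x['extent'],1).tolist(),round(x['conf'],2)) for x in spotter.spot_in(c,q)[:3]])
E
```

```text
at [ 0.5423 -0.0254  0.2483] bearing 93.5 t 13.93 gap 0.0745 F [ 0.9 -1.7  0.4]
[0.9, -26.95, -0.16] -85.4
[0.94, -26.94, 13.84] -85.4
[0.96, -26.94, 22.24] -85.4
top fresh_1 [([308.3, 169.3, 341.3, 180.8], 0.59), ([311.1, 189.7, 341.8, 205.2], 0.58), ([368.7, 230.8, 379.9, 241.2], 0.32)]
top spent_1 [([103.0, 240.5, 126.1, 255.4], 0.22)]
top tub [([269.0, 198.9, 275.4, 222.5], 0.62)]
scene fresh_1 [([156.0, 186.4, 193.1, 210.1], 0.9), ([171.2, 169.3, 200.3, 189.7], 0.56)]
scene spent_1 [([243.8, 187.8, 264.1, 214.5], 0.89), ([116.5, 95.3, 177.4, 188.5], 0.62)]
scene tub [([227.3, 172.7, 276.1, 230.2], 0.64)]
```

```bash
python3 - <<'E'
from h import *
print(np.round(get_state()['joint_pos'],2))
# scene-based cassette centres: box extents -> fit centre
from scipy.optimize import least_squares
def ext(cam,c):
    x,y,a=c;P8=[P(cam,np.r_[fr(np.array([x,y]),a,dx,dy),z]) for dx in(-.055,.055) for dy in(-.02,.02) for z in(.012,.052)]
    P8=np.array(P8);return P8.min(0),P8.max(0)
for cam,L in(('scene',[(156,186.4,193.1,210.1),(171.2,169.3,200.3,189.7)]),('top',[(308.3,169.3,341.3,180.8),(311.1,189.7,341.8,205.2)])):
    for e in L:
        f=lambda c:np.r_[ext(cam,(c[0],c[1],1.55))[0]-e[:2],ext(cam,(c[0],c[1],1.55))[1]-e[2:]]
        r=least_squares(f,[.59,-.3]);print(cam,np.round(r.x,4),np.round(r.fun,1))
E
```

```text
[-0.19  0.25 -0.01  1.31  0.   -0.26]
scene [ 0.652  -0.2828] [ 1.5 -0.4 -1.6  0.5]
scene [ 0.5576 -0.2882] [-1.6 -1.6  1.7  1.4]
top [ 0.6341 -0.2997] [ 2.1 -0.2 -2.   0.3]
top [ 0.5422 -0.3031] [ 0.7  1.9 -0.7 -1.9]
```

Emit:
play_rows([
  {"claw": 6.5,"delta_pos": [0.9,-8,0],"twist": 10},
  {"claw": 6.5,"delta_pos": [0.9,-12,0],"twist": 20},
  {"claw": 6.5,"delta_pos": [0.9,-16,0],"twist": 30},
  {"claw": 6.5,"delta_pos": [0.9,-20,0],"twist": 40},
  {"claw": 6.5,"delta_pos": [0.9,-24,0],"twist": 50},
  {"claw": 6.5,"delta_pos": [0.9,-26.9,1],"twist": 60},
  {"claw": 6.5,"delta_pos": [0.9,-26.9,4],"twist": 70},
  {"claw": 6.5,"delta_pos": [0.9,-26.9,6],"twist": 80},
  {"claw": 6.5,"delta_pos": [0.9,-26.9,8],"twist": 90},
  {"claw": 6.5,"delta_pos": [0.9,-26.9,10],"twist": 94.6},
  {"claw": 6.5,"delta_pos": [0.9,-26.9,12],"twist": 94.6},
  {"claw": 6.5,"delta_pos": [0.9,-26.9,12],"twist": 94.6},
])

```text
clock: 15.82
tcp_pos: [0.5478, -0.2929, 0.1219]
orientation: [-0.003, 0.714, 0.701, -0.001]
wrist_force: [-0.3, 0.5, 0.3]
finger_gap: 0.0652
```

```bash
python3 - <<'E'
from h import *
a=imaging.read_camera('scene')
b=imaging.read_camera('top')[130:270,170:400]
a=a[90:250,120:290]
o=[cv2.resize(x,(400,int(400*x.shape[0]/x.shape[1])),interpolation=cv2.INTER_CUBIC) for x in(a,b)]
H=max(x.shape[0] for x in o);o=[cv2.copyMakeBorder(x,0,H-x.shape[0],0,0,cv2.BORDER_CONSTANT) for x in o]
cv2.imwrite('pics/c7.png',np.hstack(o)[:,:,::-1])
D([(.55,-.294,.05,-1.1),(.55,-.294,.026,-1.1)])
E
```

```text
at [ 0.5494 -0.294   0.1245] bearing -1.0 t 15.93 gap 0.0654 F [ 0.6  0.6 -0.3]
[-0.01, 0.07, 7.45] 0.1
[-0.01, 0.08, 9.85] 0.1
```

View pics/c7.png

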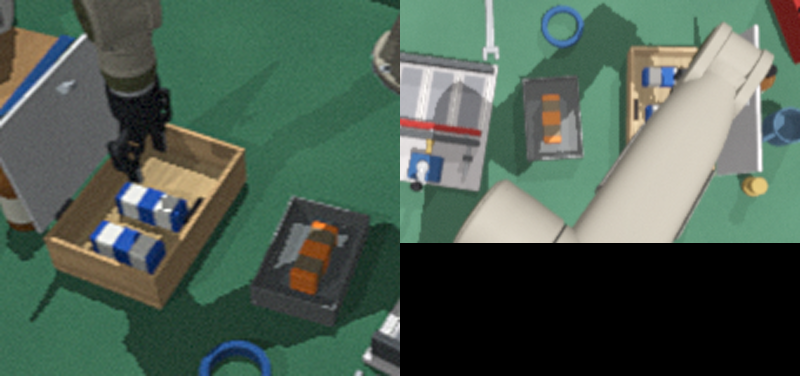

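Emit:
play_rows([
  {"claw": 6.5,"delta_pos": [0,0.1,5],"twist": 0},
  {"claw": 6.5,"delta_pos": [0,0.1,8],"twist": 0},
  {"claw": 6.5,"delta_pos": [0,0.1,9.7],"twist": 0},
  {"claw": 6.5,"delta_pos": [0,0.1,9.7],"twist": 0},
  {"claw": 3,"delta_pos": [0,0.1,9.7],"twist": 0},
  {"claw": 3,"delta_pos": [0,0.1,9.7],"twist": 0},
  {"claw": 3,"delta_pos": [0,0.1,9.7],"twist": 0},
  {"claw": 3,"delta_pos": [0,0.1,9.7],"twist": 0},
], force=50)

```text
clock: 16.92
tcp_pos: [0.5521, -0.2952, 0.0301]
orientation: [0.002, 0.713, 0.701, 0.0]
wrist_force: [0.7, 0.4, 6.2]
finger_gap: 0.0391
```

```bash
python3 - <<'E'
from h import *
for y in(-.075,.075,0):
    q=fr(DC,DY,.057,y);print(q);D([(*q,.16,82.2),(*q,.032,82.2)])
E
```

```text
[0.58879396 0.16695812]
at [ 0.5521 -0.2952  0.0301] bearing -1.0 t 16.93 gap 0.0391 F [0.7 0.4 6.2]
[46.25, 2.88, -13.08] -83.2
[46.28, 2.83, -0.28] -83.2
[0.60915129 0.3155703 ]
at [ 0.5521 -0.2952  0.0301] bearing -1.0 t 16.93 gap 0.0391 F [0.7 0.4 6.2]
[61.15, 4.64, -13.1] -83.2
[61.17, 4.6, -0.3] -83.2
[0.59897263 0.24126421]
at [ 0.5521 -0.2952  0.0301] bearing -1.0 t 16.93 gap 0.0391 F [0.7 0.4 6.2]
[53.7, 3.76, -13.09] -83.2
[53.72, 3.72, -0.29] -83.2
```

Emit:
play_rows([
  {"claw": 3,"delta_pos": [0,0,-4],"twist": 0},
  {"claw": 3,"delta_pos": [0,0,-9],"twist": 0},
  {"claw": 3,"delta_pos": [2,0,-13],"twist": 0},
  {"claw": 3,"delta_pos": [7,0.5,-13],"twist": -9},
  {"claw": 3,"delta_pos": [12,1,-13],"twist": -19},
  {"claw": 3,"delta_pos": [17,1,-13],"twist": -28},
  {"claw": 3,"delta_pos": [22,2,-13],"twist": -38},
  {"claw": 3,"delta_pos": [27,2,-13],"twist": -48},
  {"claw": 3,"delta_pos": [32,3,-13],"twist": -58},
  {"claw": 3,"delta_pos": [37,3,-13],"twist": -68},
  {"claw": 3,"delta_pos": [42,3,-13],"twist": -77},
  {"claw": 3,"delta_pos": [46.2,2.9,-13],"twist": -83.2},
])

```text
clock: 18.42
tcp_pos: [0.5878, 0.169, 0.1582]
orientation: [0.0, 0.066, 0.998, 0.0]
wrist_force: [0.9, -0.1, -1.9]
finger_gap: 0.039
```

```bash
python3 - <<'E'
from h import *
q=fr(DC,DY,.057,-.075);D([(*q,.032,82.2)])
save('scene','s8.png',(230,90,400,290),3)
D([(*q,.16,82.2),(*q,.032,82.2)])
E
```

```text
at [0.5878 0.169  0.1582] bearing 82.4 t 18.43 gap 0.039 F [ 0.9 -0.1 -1.9]
[-0.13, -0.2, 12.62] 0.2
at [0.5873 0.1738 0.1582] bearing 82.8 t 18.48 gap 0.0391 F [ 1.4  3.1 -1.5]
[-0.23, -0.66, -0.19] 0.6
[-0.24, -0.71, 12.61] 0.6
```

View pics/s8.png

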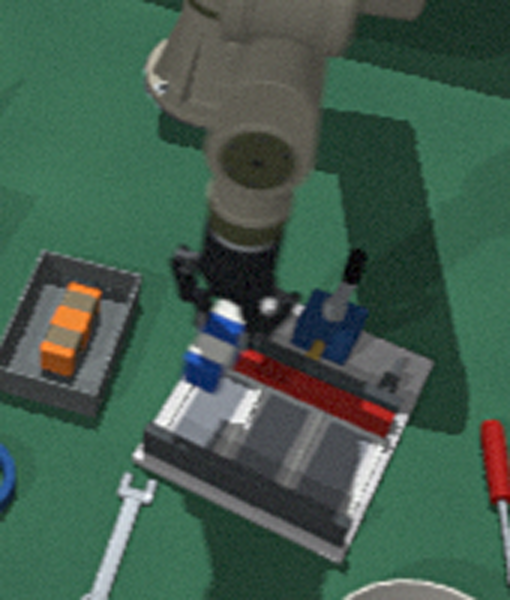

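Emit:
play_rows([
  {"claw": 3,"delta_pos": [0,0,5],"twist": 0},
  {"claw": 3,"delta_pos": [0,0,9.5],"twist": 0},
  {"claw": 3,"delta_pos": [0,0,11.5],"twist": 0},
  {"claw": 3,"delta_pos": [0,0,12.5],"twist": 0},
  {"claw": 3,"delta_pos": [0,0,12.7],"twist": 0},
  {"claw": 3,"delta_pos": [0,0,12.7],"twist": 0},
])

```text
clock: 19.23
tcp_pos: [0.589, 0.1671, 0.0322]
orientation: [0.001, 0.068, 0.998, 0.0]
wrist_force: [0.5, -0.3, -1.3]
finger_gap: 0.039
```

Emit:
play_rows([
  {"claw": 3,"delta_pos": [0,0,0.15],"twist": 0},
  {"claw": 3,"delta_pos": [0,0,0.2],"twist": 0},
  {"claw": 5.8,"delta_pos": [0,0,0.15],"twist": 0},
  {"claw": 5.8,"delta_pos": [0,0,0.1],"twist": 0},
  {"claw": 5.8,"delta_pos": [0,0,0],"twist": 0},
  {"claw": 5.8,"delta_pos": [0,0,-5],"twist": 0},
  {"claw": 6.5,"delta_pos": [0,0,-11],"twist": 0},
  {"claw": 6.5,"delta_pos": [0,0,-15],"twist": 0},
  {"claw": 6.5,"delta_pos": [0,0,-17],"twist": 0},
])

```text
clock: 20.35
tcp_pos: [0.5893, 0.1673, 0.2044]
orientation: [0.002, 0.068, 0.998, 0.001]
wrist_force: [-0.2, -0.3, -0.6]
finger_gap: 0.0651
```

```bash
python3 - <<'E'
from h import *
D([(.637,-.291,.2,-0.5),(.637,-.291,.12,-.5)])
a=imaging.read_camera('scene')
a=a[160:290,140:400];cv2.imwrite('pics/s9.png',cv2.resize(a,None,fx=3,fy=3,interpolation=cv2.INTER_CUBIC)[:,:,::-1])
E
```

```text
at [0.5893 0.1673 0.2044] bearing 82.2 t 20.35 gap 0.0651 F [-0.2 -0.3 -0.6]
[-10.97, -44.75, 0.43] 82.7
[-10.93, -44.76, 8.43] 82.7
```

View pics/s9.png

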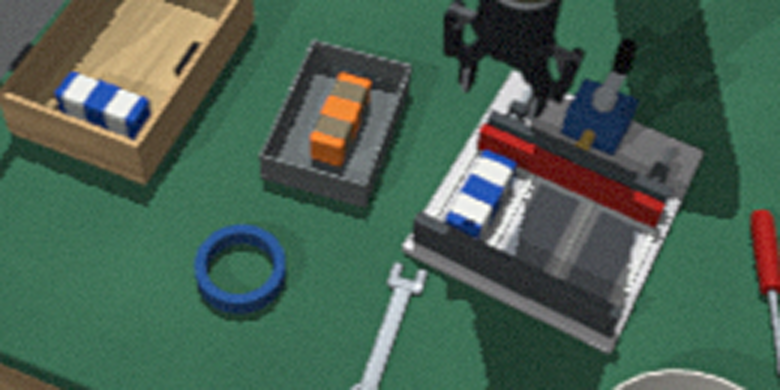

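Emit:
play_rows([
  {"claw": 6.5,"delta_pos": [-1,-5,0],"twist": 9},
  {"claw": 6.5,"delta_pos": [-2,-10,0],"twist": 19},
  {"claw": 6.5,"delta_pos": [-3,-15,0],"twist": 29},
  {"claw": 6.5,"delta_pos": [-4,-20,0],"twist": 39},
  {"claw": 6.5,"delta_pos": [-5,-25,0],"twist": 49},
  {"claw": 6.5,"delta_pos": [-7,-30,0],"twist": 59},
  {"claw": 6.5,"delta_pos": [-9,-35,0],"twist": 69},
  {"claw": 6.5,"delta_pos": [-10,-40,2],"twist": 77},
  {"claw": 6.5,"delta_pos": [-11,-44.7,4],"twist": 82.7},
  {"claw": 6.5,"delta_pos": [-11,-44.7,6],"twist": 82.7},
  {"claw": 6.5,"delta_pos": [-11,-44.7,8.4],"twist": 82.7},
  {"claw": 6.5,"delta_pos": [-11,-44.7,8.4],"twist": 82.7},
])

```text
clock: 21.9
tcp_pos: [0.6342, -0.2899, 0.1137]
orientation: [-0.003, 0.711, 0.704, -0.001]
wrist_force: [0.0, -0.6, -0.7]
finger_gap: 0.0645
```

```bash
python3 - <<'E'
from h import *
D([(.637,-.291,.0275,-.5)])
f=lambda p:np.round(U('scene',(p[0]+.5)/3-.5+140,(p[1]+.5)/3-.5+160,.052)[:2],3)
for p in [(70,72),(150,95),(135,115),(58,90)]:print(f(p))
E
```

```text
at [ 0.6342 -0.2899  0.1137] bearing -0.6 t 21.9 gap 0.0645 F [ 0.  -0.6 -0.7]
[-0.13, 0.33, 8.62] -0.1
[ 0.622 -0.345]
[ 0.617 -0.239]
[ 0.65  -0.241]
[ 0.652 -0.343]
```

Emit:
play_rows([
  {"claw": 6.5,"delta_pos": [0,0,0],"twist": 0},
  {"claw": 6.5,"delta_pos": [0,0,5],"twist": 0},
  {"claw": 6.5,"delta_pos": [0,0,8],"twist": 0},
  {"claw": 6.5,"delta_pos": [0,0,9.2],"twist": 0},
  {"claw": 6.5,"delta_pos": [0,0,9.2],"twist": 0},
  {"claw": 3,"delta_pos": [0,0,9.2],"twist": 0},
  {"claw": 3,"delta_pos": [0,0,9.2],"twist": 0},
  {"claw": 3,"delta_pos": [0,0,9.2],"twist": 0},
  {"claw": 3,"delta_pos": [0,0,9.2],"twist": 0},
], force=50)

```text
clock: 23.02
tcp_pos: [0.6374, -0.2914, 0.0269]
orientation: [0.002, 0.71, 0.704, 0.0]
wrist_force: [-0.3, 0.9, 6.6]
finger_gap: 0.0391
```

```bash
python3 - <<'E'
from h import *
for y in(.075,0):
    q=fr(DC,DY,.057,y);print(q);D([(*q,.16,82.2),(*q,.032,82.2)])
E
```

```text
[0.60915129 0.3155703 ]
at [ 0.6374 -0.2914  0.0269] bearing -0.5 t 23.02 gap 0.0391 F [-0.3  0.9  6.6]
[60.65, -3.35, -13.41] -82.7
[60.67, -3.39, -0.61] -82.7
[0.59897263 0.24126421]
at [ 0.6374 -0.2914  0.0269] bearing -0.5 t 23.02 gap 0.0391 F [-0.3  0.9  6.6]
[53.21, -4.3, -13.41] -82.7
[53.23, -4.34, -0.61] -82.7
```

Emit:
play_rows([
  {"claw": 3,"delta_pos": [0,0,-4],"twist": 0},
  {"claw": 3,"delta_pos": [0,0,-9],"twist": 0},
  {"claw": 3,"delta_pos": [3,0,-13.4],"twist": 0},
  {"claw": 3,"delta_pos": [8,0,-13.4],"twist": -9},
  {"claw": 3,"delta_pos": [14,0,-13.4],"twist": -19},
  {"claw": 3,"delta_pos": [20,0,-13.4],"twist": -28},
  {"claw": 3,"delta_pos": [26,-1,-13.4],"twist": -38},
  {"claw": 3,"delta_pos": [32,-2,-13.4],"twist": -48},
  {"claw": 3,"delta_pos": [38,-3,-13.4],"twist": -58},
  {"claw": 3,"delta_pos": [44,-3.3,-13.4],"twist": -68},
  {"claw": 3,"delta_pos": [50,-3.3,-13.4],"twist": -77},
  {"claw": 3,"delta_pos": [55.5,-3.3,-13.4],"twist": -82.7},
])

```text
clock: 24.52
tcp_pos: [0.6078, 0.2666, 0.1589]
orientation: [-0.0, 0.066, 0.998, -0.0]
wrist_force: [1.5, -0.5, -1.7]
finger_gap: 0.0391
```

```bash
python3 - <<'E'
from h import *
q=fr(DC,DY,.057,.075);D([(*q,.16,82.2),(*q,.029,82.2)])
E
```

```text
at [0.6078 0.2666 0.1589] bearing 82.4 t 24.52 gap 0.0391 F [ 1.5 -0.5 -1.7]
[0.52, 4.87, -0.11] 0.2
[0.51, 4.87, 12.99] 0.2
```

Emit:
play_rows([
  {"claw": 3,"delta_pos": [0.5,5,0],"twist": 0},
  {"claw": 3,"delta_pos": [0.5,5,0],"twist": 0},
  {"claw": 3,"delta_pos": [0.5,5,5],"twist": 0},
  {"claw": 3,"delta_pos": [0.5,5,9.5],"twist": 0},
  {"claw": 3,"delta_pos": [0.5,5,11.8],"twist": 0},
  {"claw": 3,"delta_pos": [0.5,5,12.7],"twist": 0},
  {"claw": 3,"delta_pos": [0.5,5,12.9],"twist": 0},
  {"claw": 3,"delta_pos": [0.5,5,12.9],"twist": 0},
])

```text
clock: 25.52
tcp_pos: [0.6112, 0.3148, 0.0315]
orientation: [0.001, 0.069, 0.998, 0.0]
wrist_force: [-0.3, -0.4, -3.4]
finger_gap: 0.039
```

Emit:
play_rows([
  {"claw": 3,"delta_pos": [0,0.1,0.2],"twist": 0},
  {"claw": 3,"delta_pos": [0,0.1,0.4],"twist": 0},
  {"claw": 3,"delta_pos": [0,0.1,0.4],"twist": 0},
])

```text
clock: 25.9
tcp_pos: [0.6109, 0.3161, 0.0269]
orientation: [0.001, 0.068, 0.998, 0.0]
wrist_force: [-0.1, 1.4, -0.2]
finger_gap: 0.0391
```

Emit:
play_rows([
  {"claw": 5.8,"delta_pos": [0,0,0],"twist": 0},
  {"claw": 5.8,"delta_pos": [0,0,0],"twist": 0},
  {"claw": 5.8,"delta_pos": [0,0,-0.2],"twist": 0},
  {"claw": 5.8,"delta_pos": [0,0,-5],"twist": 0},
  {"claw": 5.8,"delta_pos": [0,0,-11],"twist": 0},
  {"claw": 5.8,"delta_pos": [0,0,-17],"twist": 0},
  {"claw": 5.8,"delta_pos": [-10,0,-20],"twist": 0},
  {"claw": 5.8,"delta_pos": [-10,0,-20],"twist": 0},
  {"claw": 5.8,"delta_pos": [-10,0,-20],"twist": 0},
])

```text
clock: 27.02
tcp_pos: [0.7126, 0.3009, 0.2248]
orientation: [0.001, 0.07, 0.998, 0.0]
wrist_force: [0.1, 0.1, -0.9]
finger_gap: 0.058
```

```bash
python3 - <<'E'
from h import *
a=imaging.read_camera('scene');b=imaging.read_camera('top');np.save('s9.npy',a);np.save('t9.npy',b)
a=a[165:285,265:385];b=b[150:260,135:245]
o=[cv2.resize(x,(400,400),interpolation=cv2.INTER_CUBIC) for x in(a,b)]
cv2.imwrite('pics/c10.png',np.hstack(o)[:,:,::-1])
D([(.386,.2695,.2,82.2),(.386,.2695,.09,82.2)]);print(np.round(get_state()['joint_pos'],2))
E
```

```text
at [0.7093 0.3018 0.2248] bearing 82.1 t 27.12 gap 0.0579 F [ 0.6  0.4 -0.5]
[31.58, -7.63, 2.54] -0.1
[31.56, -7.63, 13.54] -0.1
[0.3  0.76 0.77 1.58 0.   0.44]
```

View pics/c10.png

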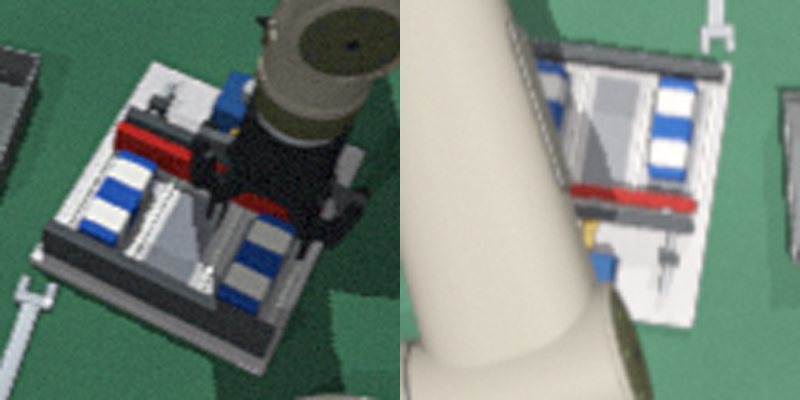

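Emit:
play_rows([
  {"claw": 5.8,"delta_pos": [31.6,-7.6,0],"twist": 0},
  {"claw": 5.8,"delta_pos": [31.6,-7.6,0],"twist": 0},
  {"claw": 5.8,"delta_pos": [31.6,-7.6,0],"twist": 0},
  {"claw": 5.8,"delta_pos": [31.6,-7.6,2.5],"twist": 0},
  {"claw": 5.8,"delta_pos": [31.6,-7.6,2.5],"twist": 0},
  {"claw": 5.8,"delta_pos": [31.6,-7.6,2.5],"twist": 0},
  {"claw": 5.8,"delta_pos": [31.6,-7.6,2.5],"twist": 0},
  {"claw": 5.8,"delta_pos": [31.6,-7.6,5],"twist": 0},
  {"claw": 5.8,"delta_pos": [31.6,-7.6,5],"twist": 0},
], force=20)

```text
clock: 28.25
tcp_pos: [0.3854, 0.2696, 0.1751]
orientation: [-0.001, 0.068, 0.998, -0.0]
wrist_force: [-0.7, -0.2, -0.2]
finger_gap: 0.0579
```

```bash
python3 - <<'E'
from h import *
a=imaging.read_camera('scene')[110:290,265:405]
cv2.imwrite('pics/s11.png',cv2.resize(a,None,fx=3.3,fy=3.3,interpolation=cv2.INTER_CUBIC)[:,:,::-1])
D([(.386,.2695,.13,82.2),(.386,.2695,.09,82.2)]);print(np.round(get_state()['joint_pos'],2))
E
```

```text
at [0.386  0.2698 0.1759] bearing 82.2 t 28.3 gap 0.0579 F [-0.   0.   0.7]
[-0.01, -0.03, 4.59] -0.0
[-0.01, -0.03, 8.59] -0.0
[ 0.44  0.14 -0.32  1.12  0.    0.58]
```

View pics/s11.png

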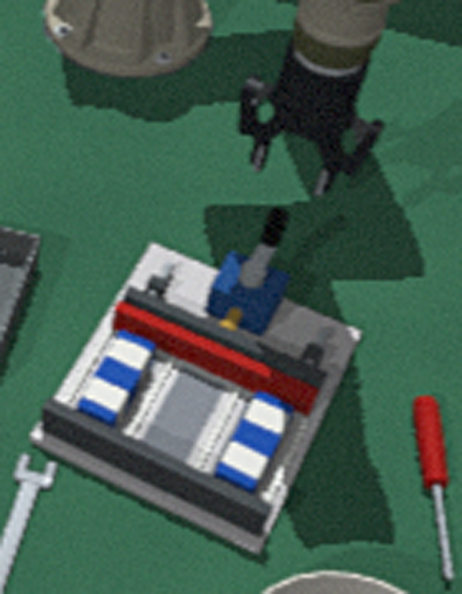

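Emit:
play_rows([
  {"claw": 5.8,"delta_pos": [0,0,4],"twist": 0},
  {"claw": 5.8,"delta_pos": [0,0,7],"twist": 0},
  {"claw": 5.8,"delta_pos": [0,0,8.6],"twist": 0},
  {"claw": 5.8,"delta_pos": [0,0,8.6],"twist": 0},
  {"claw": 1.5,"delta_pos": [0,0,8.6],"twist": 0},
  {"claw": 1.5,"delta_pos": [0,0,8.6],"twist": 0},
  {"claw": 1.5,"delta_pos": [0,0,8.6],"twist": 0},
  {"claw": 1.5,"delta_pos": [0,0,8.6],"twist": 0},
  {"claw": 1.5,"delta_pos": [0,0,8.6],"twist": 0},
], force=25)

```text
clock: 29.42
tcp_pos: [0.387, 0.2703, 0.0913]
orientation: [0.001, 0.068, 0.998, 0.001]
wrist_force: [0.6, -1.7, 6.2]
finger_gap: 0.0213
```

```bash
cat > cr.py <<'E'
from h import *
import sys
H=np.array([float(sys.argv[1]),float(sys.argv[2])]);R=float(sys.argv[3])
p=get_state()['tcp_pos'];a0=np.arctan2(p[1]-H[1],p[0]-H[0]);print('ang',np.degrees(a0),'r',np.hypot(*(p[:2]-H)))
D([(*(H+R*np.array([np.cos(a),np.sin(a)])),p[2],None) for a in a0-np.radians(np.arange(20,241,20))])
E
python3 cr.py .4286 .2648 .045
```

```text
ang 172.4616966650453 r 0.0419267972354857
at [0.387  0.2703 0.0913] bearing 82.2 t 29.43 gap 0.0213 F [ 0.6 -1.7  6.2]
[0.04, 1.54, 0.0] 0
[-0.73, 2.9, 0.01] 0
[-1.92, 3.91, 0.01] 0
[-3.39, 4.45, 0.01] 0
[-4.95, 4.46, 0.02] 0
[-6.42, 3.93, 0.02] 0
[-7.62, 2.93, 0.02] 0
[-8.41, 1.58, 0.02] 0
[-8.69, 0.05, 0.02] 0
[-8.43, -1.49, 0.02] 0
[-7.66, -2.85, 0.01] 0
[-6.46, -3.86, 0.01] 0
```

Emit:
play_rows([
  {"claw": 1.5,"delta_pos": [0,1.5,0],"twist": 0},
  {"claw": 1.5,"delta_pos": [-0.7,2.9,0],"twist": 0},
  {"claw": 1.5,"delta_pos": [-1.9,3.9,0],"twist": 0},
  {"claw": 1.5,"delta_pos": [-3.4,4.4,0],"twist": 0},
  {"claw": 1.5,"delta_pos": [-4.4,4.5,0],"twist": 0},
  {"claw": 1.5,"delta_pos": [-4.4,4.5,0],"twist": 0},
])

```text
clock: 30.18
tcp_pos: [0.4377, 0.3079, 0.0913]
orientation: [0.002, 0.069, 0.998, -0.0]
wrist_force: [2.0, -3.1, 5.4]
finger_gap: 0.0215
```

```bash
python3 cr.py .4286 .2648 .045
```

```text
ang 78.02860083098251 r 0.0440970099689682
at [0.4377 0.3079 0.0913] bearing 82.1 t 30.18 gap 0.0215 F [ 2.  -3.1  5.4]
[-1.52, -0.29, 0.01] 0
[-2.82, -1.16, 0.01] 0
[-3.73, -2.43, 0.01] 0
[-4.16, -3.93, 0.02] 0
[-4.05, -5.49, 0.02] 0
[-3.42, -6.92, 0.02] 0
[-2.33, -8.04, 0.01] 0
[-0.92, -8.73, 0.01] 0
[0.63, -8.89, 0.0] 0
[2.15, -8.51, -0.0] 0
[3.44, -7.63, -0.01] 0
[4.36, -6.37, -0.01] 0
```

Emit:
play_rows([
  {"claw": 1.5,"delta_pos": [-1.5,-0.3,0],"twist": 0},
  {"claw": 1.5,"delta_pos": [-2.8,-1.2,0],"twist": 0},
  {"claw": 1.5,"delta_pos": [-3.7,-2.4,0],"twist": 0},
  {"claw": 1.5,"delta_pos": [-4.2,-3.9,0],"twist": 0},
  {"claw": 1.5,"delta_pos": [-4.1,-5.5,0],"twist": 0},
  {"claw": 1.5,"delta_pos": [-3.4,-6.9,0],"twist": 0},
  {"claw": 1.5,"delta_pos": [-2.3,-8.0,0],"twist": 0},
  {"claw": 1.5,"delta_pos": [-0.9,-8.7,0],"twist": 0},
  {"claw": 1.5,"delta_pos": [0.6,-8.9,0],"twist": 0},
  {"claw": 1.5,"delta_pos": [2.1,-8.5,0],"twist": 0},
  {"claw": 1.5,"delta_pos": [3.4,-7.6,0],"twist": 0},
  {"claw": 1.5,"delta_pos": [4.4,-6.4,0],"twist": 0},
])

```text
clock: 31.68
tcp_pos: [0.3872, 0.2529, 0.0916]
orientation: [0.004, 0.069, 0.998, 0.001]
wrist_force: [16.9, 1.8, -7.4]
finger_gap: 0.0215
```

```bash
python3 cr.py .4286 .2648 .0445
```

```text
ang -163.91293021036802 r 0.04306717274143397
at [0.3872 0.2529 0.0916] bearing 82.1 t 31.68 gap 0.0215 F [16.9  1.8 -7.4]
[0.5, 1.44, 0.0] 0
[0.34, 2.98, 0.01] 0
[-0.34, 4.37, 0.02] 0
[-1.45, 5.44, 0.03] 0
[-2.86, 6.07, 0.05] 0
[-4.4, 6.17, 0.06] 0
[-5.89, 5.75, 0.07] 0
[-7.14, 4.84, 0.08] 0
[-8.0, 3.56, 0.08] 0
[-8.37, 2.06, 0.08] 0
[-8.21, 0.52, 0.07] 0
[-7.53, -0.87, 0.06] 0
```

```bash
python3 cr.py .4312 .2643 .045
```

```text
ang -165.42721342756727 r 0.04544268230879888
at [0.3872 0.2529 0.0916] bearing 82.1 t 31.68 gap 0.0215 F [16.9  1.8 -7.4]
[0.3, 1.54, 0.0] 0
[0.09, 3.09, 0.01] 0
[-0.63, 4.48, 0.02] 0
[-1.78, 5.53, 0.03] 0
[-3.23, 6.13, 0.05] 0
[-4.79, 6.2, 0.06] 0
[-6.28, 5.73, 0.07] 0
[-7.52, 4.77, 0.08] 0
[-8.36, 3.45, 0.08] 0
[-8.7, 1.93, 0.08] 0
[-8.49, 0.38, 0.07] 0
[-7.77, -1.01, 0.06] 0
```

Emit:
play_rows([
  {"claw": 1.5,"delta_pos": [0,1.8,0],"twist": 0},
  {"claw": 1.5,"delta_pos": [-0.3,3.4,0],"twist": 0},
  {"claw": 1.5,"delta_pos": [-1.0,4.7,0],"twist": 0},
  {"claw": 1.5,"delta_pos": [-2.1,5.8,0],"twist": 0},
  {"claw": 1.5,"delta_pos": [-3.6,6.4,0],"twist": 0},
  {"claw": 1.5,"delta_pos": [-5.1,6.5,0],"twist": 0},
  {"claw": 1.5,"delta_pos": [-6.6,6.0,0],"twist": 0},
  {"claw": 1.5,"delta_pos": [-7.9,5.0,0],"twist": 0},
  {"claw": 1.5,"delta_pos": [-8.7,3.7,0],"twist": 0},
  {"claw": 1.5,"delta_pos": [-9.0,2.2,0],"twist": 0},
  {"claw": 1.5,"delta_pos": [-8.8,0.7,0],"twist": 0},
  {"claw": 1.5,"delta_pos": [-8.1,-0.7,0],"twist": 0},
])

```text
clock: 33.17
tcp_pos: [0.4654, 0.2336, 0.0914]
orientation: [0.003, 0.068, 0.998, 0.001]
wrist_force: [3.5, 1.2, 6.0]
finger_gap: 0.0212
```

```bash
python3 cr.py .4312 .2643 .045
```

```text
ang -41.88194623748454 r 0.04591948960952938
at [0.4654 0.2336 0.0914] bearing 82.2 t 33.17 gap 0.0212 F [3.5 1.2 6. ]
[1.16, -1.07, -0.01] 0
[2.57, -1.76, -0.02] 0
[4.12, -1.92, -0.03] 0
[5.64, -1.54, -0.03] 0
[6.93, -0.66, -0.04] 0
[7.85, 0.6, -0.04] 0
[8.28, 2.1, -0.04] 0
[8.17, 3.66, -0.04] 0
[7.53, 5.09, -0.03] 0
[6.45, 6.21, -0.02] 0
[5.04, 6.9, -0.01] 0
[3.49, 7.06, -0.0] 0
```

Emit:
play_rows([
  {"claw": 1.5,"delta_pos": [1.1,-1.0,0],"twist": 0},
  {"claw": 1.5,"delta_pos": [2.5,-1.7,0],"twist": 0},
  {"claw": 1.5,"delta_pos": [4.1,-1.9,0],"twist": 0},
  {"claw": 1.5,"delta_pos": [5.6,-1.5,0],"twist": 0},
  {"claw": 1.5,"delta_pos": [6.9,-0.7,0],"twist": 0},
  {"claw": 1.5,"delta_pos": [7.8,0.6,0],"twist": 0},
  {"claw": 1.5,"delta_pos": [8.2,1.4,0],"twist": 0},
])

```text
clock: 34.05
tcp_pos: [0.3863, 0.2594, 0.0914]
orientation: [0.004, 0.068, 0.998, 0.0]
wrist_force: [11.6, -3.2, 0.6]
finger_gap: 0.0215
```

```bash
sed -i 's/20,241,20/10,121,10/' cr.py; python3 cr.py .4312 .2643 .045
python3 - <<'E'
from h import *
a=imaging.read_camera('scene')[160:290,265:395]
cv2.imwrite('pics/s12.png',cv2.resize(a,None,fx=4,fy=4,interpolation=cv2.INTER_CUBIC)[:,:,::-1])
E
```

```text
ang -173.7113430272109 r 0.04515888132959207
at [0.3863 0.2594 0.0914] bearing 82.2 t 34.05 gap 0.0215 F [11.6 -3.2  0.6]
[0.11, 0.78, 0.0] 0
[0.1, 1.56, 0.0] 0
[-0.05, 2.33, 0.0] 0
[-0.33, 3.07, 0.01] 0
[-0.73, 3.74, 0.01] 0
[-1.25, 4.33, 0.02] 0
[-1.86, 4.83, 0.02] 0
[-2.54, 5.21, 0.03] 0
[-3.28, 5.47, 0.03] 0
[-4.06, 5.59, 0.04] 0
[-4.84, 5.58, 0.04] 0
[-5.61, 5.43, 0.05] 0
```

View pics/s12.png

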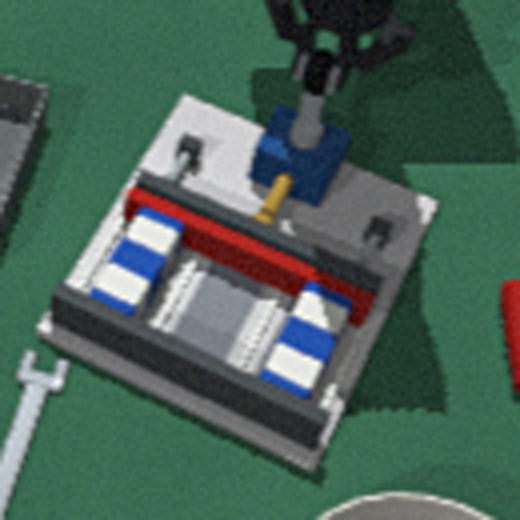

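Emit:
play_rows([
  {"claw": 1.5,"delta_pos": [-0.2,0.8,0],"twist": 0},
  {"claw": 1.5,"delta_pos": [-0.2,1.6,0],"twist": 0},
  {"claw": 1.5,"delta_pos": [-0.3,2.3,0],"twist": 0},
  {"claw": 1.5,"delta_pos": [-0.3,2.3,0],"twist": 0},
])

```text
clock: 34.6
tcp_pos: [0.3903, 0.2816, 0.0913]
orientation: [0.001, 0.068, 0.998, 0.001]
wrist_force: [1.1, 0.4, 10.4]
finger_gap: 0.0212
```

```bash
python3 cr.py .4312 .2643 .045
```

```text
ang 157.0020526198124 r 0.04437975483686111
at [0.3903 0.2816 0.0913] bearing 82.2 t 34.6 gap 0.0212 F [ 1.1  0.4 10.4]
[-0.21, 0.75, 0.0] 0
[-0.61, 1.43, 0.0] 0
[-1.11, 2.03, 0.01] 0
[-1.71, 2.53, 0.01] 0
[-2.4, 2.92, 0.01] 0
[-3.13, 3.19, 0.01] 0
[-3.91, 3.32, 0.01] 0
[-4.69, 3.32, 0.02] 0
[-5.46, 3.18, 0.02] 0
[-6.2, 2.91, 0.02] 0
[-6.88, 2.51, 0.02] 0
[-7.48, 2.01, 0.02] 0
```

Emit:
play_rows([
  {"claw": 1.5,"delta_pos": [-0.2,0.7,0],"twist": 0},
  {"claw": 5,"delta_pos": [-0.2,0.7,0],"twist": 0},
  {"claw": 5,"delta_pos": [-0.2,0.7,0],"twist": 0},
  {"claw": 5,"delta_pos": [-0.2,0.7,0],"twist": 0},
  {"claw": 5,"delta_pos": [-0.2,0.7,-5],"twist": 0},
  {"claw": 5,"delta_pos": [-0.2,0.7,-10],"twist": 0},
  {"claw": 5,"delta_pos": [-0.2,0.7,-15],"twist": 0},
  {"claw": 5,"delta_pos": [-0.2,15,-15],"twist": 0},
  {"claw": 5,"delta_pos": [-0.2,15,-15],"twist": 0},
  {"claw": 5,"delta_pos": [-0.2,15,-15],"twist": 0},
  {"claw": 5,"delta_pos": [-0.2,15,-15],"twist": 0},
  {"claw": 5,"delta_pos": [-0.2,15,-15],"twist": 0},
])

```text
clock: 36.1
tcp_pos: [0.4115, 0.428, 0.2397]
orientation: [-0.0, 0.069, 0.998, -0.001]
wrist_force: [-0.0, -0.3, 0.4]
finger_gap: 0.0501
```

```bash
python3 - <<'E'
from h import *
a=imaging.read_camera('scene');b=imaging.read_camera('top')
a=a[80:300,90:400];b=b[120:270,140:410]
o=[cv2.resize(x,(780,int(780*x.shape[0]/x.shape[1])) ,interpolation=cv2.INTER_CUBIC) for x in(a,b)]
cv2.imwrite('pics/s13.png',o[0][:,:,::-1]);cv2.imwrite('pics/t13.png',o[1][:,:,::-1]);D([])
E
```

```text
at [0.4118 0.4278 0.2402] bearing 82.1 t 36.2 gap 0.0503 F [ 0.2 -0.8 -0.1]
```

View pics/s13.png

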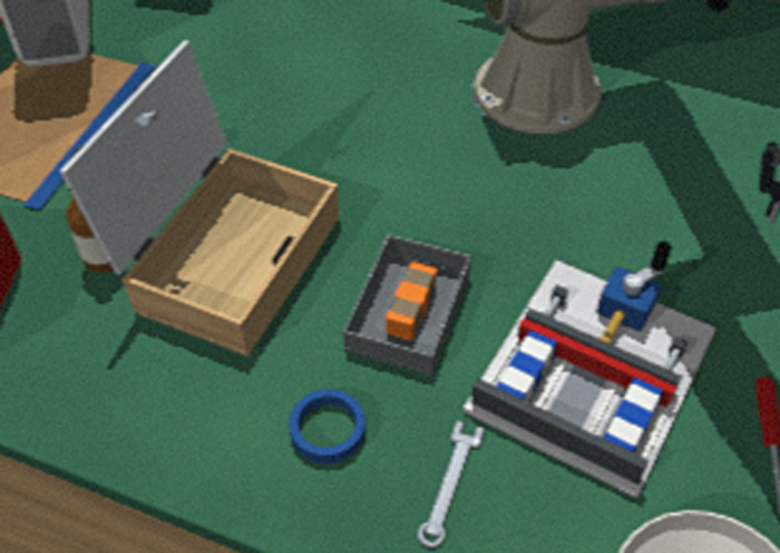

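```bash
python3 -c "
from h import *
print(env.hand_in())"
```

```text
the job is handed in; nothing more can be done
None
```

The job is done and handed in, at about 36 s of the 200 s allowed. The hand-in reported no verdict.

- **Hatch:** I pressed it at the blue spot until it came free (8 N at the wrist), then let it up on the finger to its stop. It was not seen to jump, but I had no direct speed reading.
- **Cassettes:** The spent cassette lies in the tub. The store held two fresh cassettes, and they lie in the outer two dock bays.
- **Crank:** I wound it about 745° (13.0 rad). I took the start as close to 0, so the plate should be pushed back about 4 mm. That is worked out from the crank angle; the plate itself was not measured.

In the last scene picture:
- the hatch stands open and the store is empty;
- the spent cassette is in the upright tub;
- both fresh cassettes lie flat between the red plate and the stop;
- the spanner, tape and soap show no visible shift; the other bystanders were not re-measured;
- the gripper is clear of everything.

While winding, the force at the wrist once reached about 17 N sideways because my estimate of the crank centre was about 3 mm off; I corrected it. I could not view the last top-camera picture because the 16-picture limit was reached, so the final check rests on the scene camera alone.

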